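# Put the tamper away in its stand

## Robot

A 6-joint arm with a two-finger parallel gripper is mounted at the origin on the work surface. World frame = base frame: x ahead of the robot, y to its left, z up, the work surface at z = 0. Lengths are in m, angles in degrees, forces in N, time in s.
With the tool pointing down it reaches from about 0.25 to 0.725 m from the base axis. Payload 9.7 kg.
Tool frame: the origin (TCP) lies midway between the tips of the shut fingers; the grasp point (between the pads) lies 19 mm behind it (bot.hold_point_z is the distance from the TCP to the grasp point, in m); z points along the fingers, y is the line along which they close (so a half turn about z gives the same grasp; the last joint's range is limited). The gripper opens to 85 mm and grips with 20 to 120 N. Pads are 22 mm wide; open, the fingers measure 114 mm over their backs; the gripper's body (76 mm by 85 mm) begins 54 mm behind the grasp point. The pads swing forward as they close: fully open they stand 13 mm farther back than shut.
Start: joints at [-75.401, 4.979, 10.078, 95.1, 0, 90], TCP at [0.139, -0.532, 0.231] pointing down, gripper open.
Joint ranges: [-179.16, 179.16], [-48.56, 103.87], [-65.8, 70.77], [-126.05, 130.52], [-82.76, 87.17], [-180, 180]. Speed limits (degrees/s): [127.2, 127.2, 147.25, 180, 180, 180].

## Interface

Orientations are given as [roll, pitch, yaw] about the fixed x, y, z axes, in that order (R = Rz(yaw) Ry(pitch) Rx(roll)).
In Python, from workcell import bot gives the robot as it stands.
- The arm moves only by the tool play_rows, never from a script. Its argument "steps" is a list that holds one entry, the list of rows, each a list of 4 numbers: the shift along the tool's x, y, z in m, then the turn about the tool's z in rad. In form: [[[tx, ty, tz, yaw], ...]]. A call has exactly 5 rows; each row shifts and turns the commanded pose from where the row before left it, along the tool's axes as they then stand; what a row does not reach is not made up. A row lasts 1/12 s, in which the tool goes at most 41.7 mm and 7.16 degrees, less where a joint would pass 70% of its speed; a pose out of reach is approached as far as the arm can. A call is refused whole if a number of a shift passes 0.0417 or a number of a turn 0.125, either way. A call with a gripper value outside its range is refused whole. "gripper" is the finger opening in m, from 0 to 0.0854, set as the call begins (left out, the last holds). The fingers move at their own pace and stop on an object; "squeeze" is the grip in N (left out, the last holds). Time passes only in rows, so rows that do not move let the fingers close, or fill a call up. It gives the time, the measured TCP pose, the force, the opening and the grip force at its end, in the units of the state.
- bot.get_obs(): the state, without advancing time (a new reading comes with each control period).
- bot.camera(name): name is "scene" or "top"; returns a dict with "img" (400x640x3 uint8, blue, green, red), "vfov" (degrees; the focal length in pixels is half the picture's height over the tangent of half this angle, whatever the lens; pixels are square), "cx", "cy" (the principal point, pixels), "xyz" and "attitude" of the camera in the world. Camera axes: x right, y down, z forward; pixel columns grow to the right and rows downward; lengths in m; the calibration is good to about 2 mm. A picture is of the moment at which its call begins. There is no depth.
- bot.job_done(): hands the job in; it is judged then, once.
The state is a dict: "time": time; "q": joint angles; "qd": joint speeds; "joint_efforts": joint torques, N m; "ee_pos": TCP position; "tcp_rot": TCP orientation; "wrist_force": force on the tool from outside, world axes, zero at the start; "torque": the same for the moment, N m; "opening": finger opening in m; "grasp_force": force on a finger pad.
Only numpy, scipy, OpenCV 4.12 (cv2) and the standard library are available. Lean on these libraries where they do the work, as an engineer would, in place of code of your own. Each camera call takes 0.05 s, during which the arm holds its last target. There are 200 camera calls.

## Task

Put the coffee tamper away: pick it up by its wooden handle and stand it upright in the wide well of the light wooden tool stand, seated on the well's floor and let go. Set it down rather than dropping it in, and leave the squat steel leveller where it is.

Things in the scene. Friction and masses are not known exactly. Their poses are not given: they have to be found in the camera images.
- tamper: Coffee tamper standing upright on the counter: round steel base 53 mm across, 14 mm thick; thin steel neck; dark wooden cylindrical handle 30 mm across from 52 to 88 mm above the underside, blunt top at 95 mm. 0.25 to 0.5 kg. The only small tool with a wooden handle. Origin: centre of the underside; z up through the handle. Other things up to 110 mm tall stand 110 mm or more away.
- stand: Tool stand: light wooden block fixed to the counter, turned any way, 110 (x) by 190 (y) by 36 mm high, with two round flat-floored wells open at the top, both 24 mm deep: a wide one 77 mm across, centred 40 mm along +y from the block's centre, and a narrow one 44 mm across (too small for the tamper) 52 mm along -y. Origin: centre of the block's underside, on the counter; z up.
- wide_well (a point): Centre of the floor of the stand's wide well, 12 mm above the counter and 24 mm below the block's top; the well is 77 mm across with a 3 mm bevel at the mouth. The tamper's underside belongs here. Axes as the stand's.
- leveller: The leveller, to be left alone: a squat all-steel round tool, 58 mm across at its top and 38 mm tall, with no tall handle. Origin: centre of its underside, on the counter; z up.
There are look-alikes about, which are no part of the job. Leave any orange or pink look-alike of the tamper alone.

How it is judged (in metres and radians):
At the end, for the whole second after the job is handed in: The tamper stands in the wide well: its underside within 6 mm of the well's floor and 18 mm of its centre, upright within 10 degrees, at rest and released; the leveller is within 30 mm of where it began (horizontal distance between tamper and wide_well below 0.018 m and z of tamper in the frame of wide_well below 0.006 m and angle between tamper's own z axis and vertical below 0.17 rad and linear speed of tamper below 0.02 m/s and distance of leveller from where it was at the start of the episode below 0.03 m); the robot touches nothing.
It fails at once if the tamper is dropped into the well (moves faster than 0.7 m/s within 50 mm of the well's floor) (horizontal distance between tamper and wide_well below 0.05 m and z of tamper in the frame of wide_well below 0.05 m and linear speed of tamper above 0.7 m/s).
It fails at once if the leveller is moved more than 30 mm (distance of leveller from where it was at the start of the episode above 0.03 m).
It also fails if it takes over 34 s, if anything falls off the work surface, if the arm or the gripper's body presses on something with over 40 N, if the wrist force passes 120 N, or if a joint passes its speed limit or range.

## Working session

There is one attempt and no reset: what is moved stays moved. The work goes in short steps, Python scripts to look and compute and a tool call to move; the robot and the scene stay as the last step left them, time stands still between calls to the robot, and variables do not carry over. Pictures are saved under pics/ and viewed, at most 10 in all, crops included, and the job is handed in when it is done.

Besides the shell and the picture viewer there is one more tool, called after "Request:" in YAML: its name, and indented under it one key for each argument. play_rows: Moves the arm, as the interface text tells. Its arguments: {"type":"object","properties":{"steps":{"type":"array","items":{"type":"array","items":{"type":"array","items":{"type":"number"}}}},"gripper":{"type":"number"},"squeeze":{"type":"number"}},"required":["steps"]}

```bash
mkdir -p pics
python3 - <<'E'
from workcell import bot
import cv2
for n in("scene","top"):
    c=bot.camera(n); cv2.imwrite(f"pics/{n}0.png",c["img"]); print(n,{k:v for k,v in c.items() if k!="img"})
print(bot.get_obs()); print(bot.hold_point_z)
E
```

```text
scene {'vfov': 50.083473654115494, 'cx': 324.13495104747034, 'cy': 195.2340476083297, 'xyz': array([1.279642  , 0.27374093, 0.67540767]), 'attitude': array([-130.37649551,   -0.54805782,  110.61681876])}
top {'vfov': 45.5959825015039, 'cx': 324.7387695132375, 'cy': 200.04504214609685, 'xyz': array([0.46048146, 0.02828137, 1.14503797]), 'attitude': array([-1.72262757e+02,  6.55564716e-02, -8.97763819e+01])}
{'time': 0.1, 'q': array([-7.53986522e+01,  5.00833434e+00,  1.00394437e+01,  9.50983528e+01,
       -5.09798572e-05,  9.00006851e+01]), 'qd': array([-0.05502488, -0.04262538, -0.01200594,  0.0563346 ,  0.0118102 ,
       -0.05852469]), 'joint_efforts': array([ 5.03099454e-04, -5.21563697e+01,  4.65653014e+01,  1.61996606e-02,
       -2.14682433e-05,  2.27655318e-05]), 'ee_pos': array([ 0.13860164, -0.5320496 ,  0.23065428]), 'tcp_rot': array([-1.79932757e+02,  5.17838714e-05,  1.46006628e+01]), 'wrist_force': array([-0.06082886, -0.37048762,  0.16584881]), 'torque': array([ 0.03218699,  0.00901148, -0.02611265]), 'grasp_force': 0.0, 'opening': 0.08524699978411518}
0.0187
```

View pics/scene0.png

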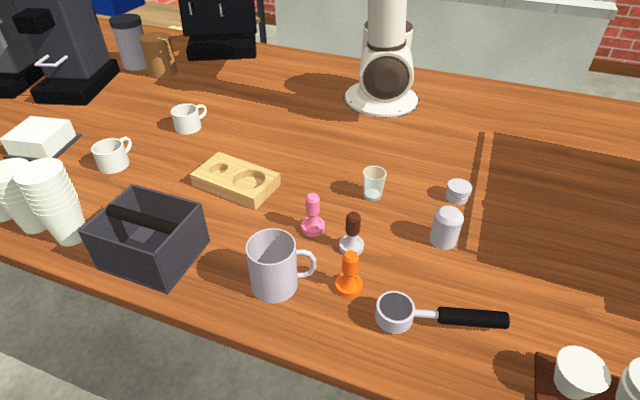

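View pics/top0.png

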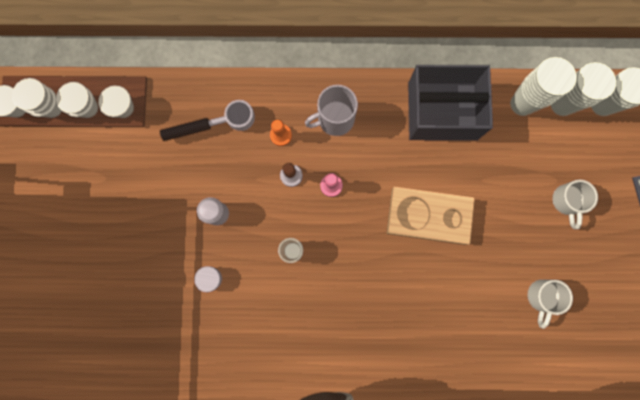

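Candidates in the top view are brown (291,174), orange (280,132) and pink (331,185). The scene view shows them at (352,232), (349,272) and (312,213). The brown-handled steel one fits, being the only one with a wooden handle. The stand is at (431,215) in the top view with its wide well at (414,213). The leveller is probably the low disc at (207,279) in the top view and (459,190) in the scene view, well clear of the path.

```bash
cat > h.py <<'E'
import numpy as np,cv2
from scipy.spatial.transform import Rotation as R
def ray(c,u,v):
    f=200/np.tan(np.radians(c["vfov"]/2))
    d=R.from_euler("xyz",c["attitude"],degrees=True).apply([(u-c["cx"])/f,(v-c["cy"])/f,1])
    return np.array(c["xyz"]),d
def plane(c,u,v,z):
    o,d=ray(c,u,v); return o+d*(z-o[2])/d[2]
def cross(c1,p1,c2,p2):
    o1,d1=ray(c1,*p1);o2,d2=ray(c2,*p2)
    s=np.linalg.lstsq(np.c_[d1,-d2],o2-o1,rcond=None)[0]
    a,b=o1+s[0]*d1,o2+s[1]*d2
    return (a+b)/2,np.linalg.norm(a-b)
def blob(mask,box):
    x0,y0,x1,y1=box; m=np.zeros_like(mask); m[y0:y1,x0:x1]=mask[y0:y1,x0:x1]
    cs=cv2.findContours(m,cv2.RETR_EXTERNAL,cv2.CHAIN_APPROX_NONE)[0]
    return max(cs,key=cv2.contourArea)
E
python3 - <<'E'
from workcell import bot
from h import *
np.set_printoptions(precision=4,suppress=True)
t=bot.camera("top");s=bot.camera("scene")
def dark(c,box): # dark wooden handle
    m=(c["img"].max(2)<95).astype(np.uint8)*255
    return blob(m,box)
ct=dark(t,(278,158,304,190)); cs=dark(s,(338,205,366,240))
for c in(ct,cs): print(cv2.boundingRect(c),cv2.minAreaRect(c))
# handle centre
pt=cv2.minAreaRect(ct)[0];ps=cv2.minAreaRect(cs)[0]
print("handle",cross(t,pt,s,ps), plane(t,*pt,.08),plane(s,*ps,.072))
# steel base: pale pixels
for c,box in((t,(276,160,306,190)),(s,(334,228,370,260))):
    g=cv2.cvtColor(c["img"],cv2.COLOR_BGR2HSV); m=((g[...,1]<75)&(g[...,2]>110)).astype(np.uint8)*255
    b=blob(m,box); (x,y),r=cv2.minEnclosingCircle(b); print("base",x,y,r,cv2.boundingRect(b),plane(c,x,y,.012))
# stand
g=cv2.cvtColor(t["img"],cv2.COLOR_BGR2HSV)
print(g[195,430],g[195,350])
m=((g[...,0]>14)&(g[...,0]<28)&(g[...,2]>150)).astype(np.uint8)*255
b=blob(m,(375,175,490,255)); r=cv2.minAreaRect(b); bp=cv2.boxPoints(r)
P=np.array([plane(t,*p,.036) for p in bp]);print(r);print(P,P.mean(0),np.linalg.norm(P[0]-P[1]),np.linalg.norm(P[1]-P[2]))
crop=np.hstack([cv2.resize(s["img"][170:310,270:410],(390,390),interpolation=2),cv2.resize(t["img"][110:210,250:350],(390,390),interpolation=2)])
cv2.imwrite("pics/crop.png",crop)
E
```

```text
(285, 165, 11, 13) ((291.2698974609375, 172.0486602783203), (8.184270858764648, 11.570868492126465), 41.18592834472656)
(346, 215, 9, 21) ((350.0, 225.0), (8.0, 20.0), 0.0)
handle (array([0.6725, 0.1079, 0.0632]), np.float64(0.00025401930898442823)) [0.6692 0.1065 0.08  ] [0.6811 0.1104 0.072 ]
base 290.89031982421875 175.0985107421875 11.322663307189941 (280, 165, 22, 22) [0.675  0.1123 0.012 ]
base 351.1543884277344 244.79493713378906 12.569947242736816 (339, 235, 25, 20) [0.6774 0.1148 0.012 ]
[ 16 112 227] [ 12 147 163]
((430.5872802734375, 215.29122924804688), (83.47040557861328, 46.8945198059082), 7.943471908569336)
[[ 0.5348 -0.1129  0.036 ]
 [ 0.6445 -0.1297  0.036 ]
 [ 0.6177 -0.3238  0.036 ]
 [ 0.5087 -0.3045  0.036 ]] [ 0.5764 -0.2177  0.036 ] 0.11098108758407416 0.19589010435702728
```

View pics/crop.png

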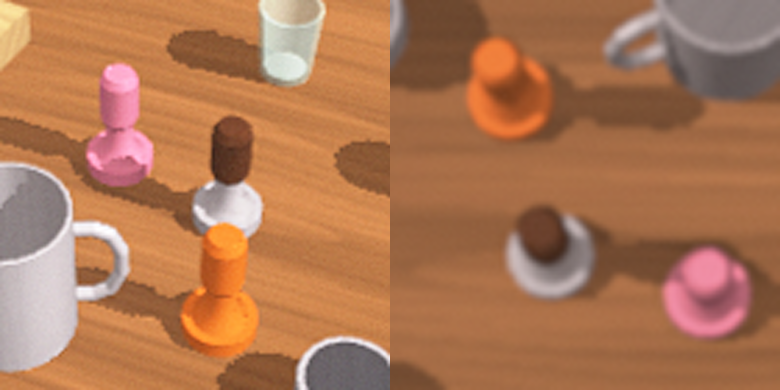

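The crop confirms it: brown wooden handle on a steel base, while the pink and orange ones are look-alikes. The tamper is at about (0.675, 0.112) and the wide well at about (0.582, -0.181). I'm setting out above the tamper.

Request:
play_rows:
  steps:
    - [[0.03,-0.022,0,0],[0.03,-0.022,0,0],[0.03,-0.022,0,0],[0.03,-0.022,0,0],[0.03,-0.022,0,0]]
  gripper: 0.085

```text
time: 0.62
ee_pos: [0.2566, -0.3865, 0.2311]
tcp_rot: [-180.0, -0.0, 14.6]
wrist_force: [0.4, -0.2, -0.2]
opening: 0.0847
grasp_force: 0.0
```

Request:
play_rows:
  steps:
    - [[0.03,-0.022,0,0],[0.03,-0.022,0,0],[0.03,-0.022,0,0],[0.03,-0.022,0,0],[0.03,-0.022,0,0]]

```text
time: 1.03
ee_pos: [0.3742, -0.2421, 0.2314]
tcp_rot: [180.0, -0.0, 14.6]
wrist_force: [0.6, -0.8, 0.0]
opening: 0.0854
grasp_force: 0.0
```

Request:
play_rows:
  steps:
    - [[0.03,-0.022,0,0],[0.03,-0.022,0,0],[0.03,-0.022,0,0],[0.03,-0.022,0,0],[0.03,-0.022,0,0]]

```text
time: 1.45
ee_pos: [0.4917, -0.0977, 0.2313]
tcp_rot: [180.0, -0.0, 14.6]
wrist_force: [0.2, 0.1, 0.2]
opening: 0.085
grasp_force: 0.0
```

Request:
play_rows:
  steps:
    - [[0.03,-0.022,0,0],[0.03,-0.022,0,0],[0.03,-0.022,0,0],[0.03,-0.022,0,0],[0.03,-0.022,0,0]]

```text
time: 1.87
ee_pos: [0.6092, 0.0465, 0.2311]
tcp_rot: [180.0, 0.0, 14.6]
wrist_force: [0.5, -1.1, 0.7]
opening: 0.0851
grasp_force: 0.0
```

Request:
play_rows:
  steps:
    - [[0.01,-0.006,0,-0.1],[0.01,-0.006,0,-0.1],[0,0,0,-0.1],[0,0,0,-0.1],[0,0,0,-0.1]]

```text
time: 2.28
ee_pos: [0.6239, 0.0626, 0.2307]
tcp_rot: [-180.0, 0.0, 43.6]
wrist_force: [0.3, -0.0, -1.0]
opening: 0.0848
grasp_force: 0.0
```

Request:
play_rows:
  steps:
    - [[0.0142,0,0.0,0],[0.0142,0,0.02,0],[0.0142,0,0.025,0],[0.0142,0,0.025,0],[0.0142,0,0.025,0]]

```text
time: 2.7
ee_pos: [0.6759, 0.1113, 0.135]
tcp_rot: [180.0, -0.0, 43.2]
wrist_force: [-0.3, -0.1, -0.1]
opening: 0.0851
grasp_force: 0.0
```

Run:
```python
from workcell import bot
from h import *
s=bot.camera("scene");t=bot.camera("top")
cv2.imwrite("pics/c2.png",np.hstack([cv2.resize(s["img"][130:280,270:420],(390,390),interpolation=2),cv2.resize(t["img"][110:260,220:370],(390,390),interpolation=2)]))
print(bot.get_obs()["ee_pos"])
```

```text
[0.67433089 0.11171933 0.13029676]
```

View pics/c2.png

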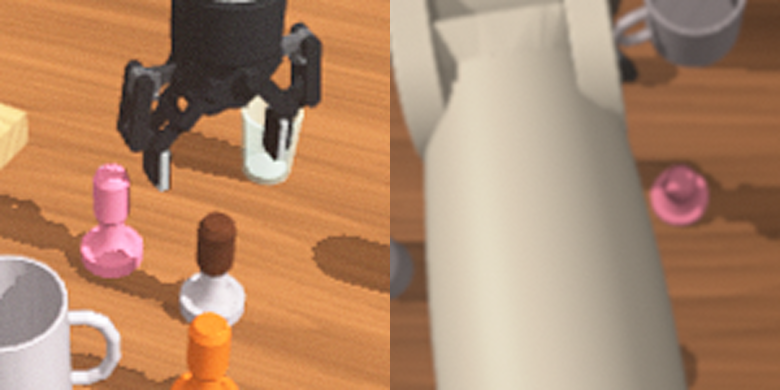

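The tamper's handle is centred between the fingers: handle at crop x 216, finger midpoint at about 219. Going down to grasp.

Request:
play_rows:
  steps:
    - [[0,0,0.018,0],[0,0,0.018,0],[0,0,0.018,0],[0,0,0.016,0],[0,0,0.014,0]]

```text
time: 3.22
ee_pos: [0.6753, 0.1104, 0.0524]
tcp_rot: [180.0, -0.0, 43.2]
wrist_force: [-0.2, -0.4, 0.6]
opening: 0.0853
grasp_force: 0.0
```

Request:
play_rows:
  steps:
    - [[0,0,0,0],[0,0,0,0],[0,0,0,0],[0,0,0,0],[0,0,0,0]]
  gripper: 0.02
  squeeze: 50

```text
time: 3.63
ee_pos: [0.676, 0.1111, 0.0539]
tcp_rot: [180.0, -0.1, 43.3]
wrist_force: [-1.2, 1.7, 8.5]
opening: 0.0287
grasp_force: 50.5
```

Request:
play_rows:
  steps:
    - [[0,0,0,0],[0,0,0,0],[0,0,0,0],[0,0,0,0],[0,0,0,0]]

```text
time: 4.05
ee_pos: [0.6761, 0.1111, 0.0539]
tcp_rot: [179.9, -0.1, 43.3]
wrist_force: [-1.7, 1.3, 6.4]
opening: 0.0287
grasp_force: 50.2
```

Gripped at 28.7 mm opening. Lifting clear of the pink look-alike, which lies on the way to the stand.

Request:
play_rows:
  steps:
    - [[0,0,-0.005,0],[0,0,-0.015,0],[0,0,-0.02,0],[0,0,-0.02,0],[0,0,-0.02,0]]

```text
time: 4.47
ee_pos: [0.6751, 0.1107, 0.1326]
tcp_rot: [-180.0, 0.1, 43.2]
wrist_force: [0.5, -0.9, -3.5]
opening: 0.0287
grasp_force: 49.9
```

Request:
play_rows:
  steps:
    - [[0,0,-0.025,0],[0,0,-0.025,0],[0,0,-0.02,0],[0,0,-0.01,0],[0,0,0,0]]

```text
time: 4.88
ee_pos: [0.6762, 0.1108, 0.2152]
tcp_rot: [179.9, -0.2, 43.2]
wrist_force: [0.6, 0.1, -3.7]
opening: 0.0285
grasp_force: 49.9
```

Run:
```python
from workcell import bot
from h import *
np.set_printoptions(precision=4,suppress=True)
t=bot.camera("top");s=bot.camera("scene");o=bot.get_obs()
print(o["ee_pos"],o["tcp_rot"],o["wrist_force"],o["grasp_force"],o["opening"])
g=t["img"][185:245,380:485]; 
# wells: darker/shadowed regions inside block
hsv=cv2.cvtColor(t["img"],cv2.COLOR_BGR2HSV)
for thr in(195,210):
    m=np.zeros(hsv.shape[:2],np.uint8); m[190:240,394:470]=(hsv[190:240,394:470,2]<thr)*255
    for c in cv2.findContours(m,cv2.RETR_EXTERNAL,cv2.CHAIN_APPROX_NONE)[0]:
        if cv2.contourArea(c)>15: q=cv2.minEnclosingCircle(c); print(thr,q,plane(t,*q[0],.036))
cv2.imwrite("pics/c3.png",np.hstack([cv2.resize(s["img"][110:260,240:390],(380,380),interpolation=2),cv2.resize(t["img"][165:265,380:480],(380,380),interpolation=2)]))
```

```text
[0.6756 0.1108 0.2116] [-179.9877    0.0314   43.2414] [-0.3724  0.6064 -4.6131] 49.8883731442038 0.028716191745031
195 ((419.0, 235.5), 25.24390983581543) [ 0.5287 -0.1896  0.036 ]
195 ((452.1470642089844, 218.0), 11.312161445617676) [ 0.5699 -0.2681  0.036 ]
195 ((431.5, 207.5), 41.38246154785156) [ 0.5944 -0.2205  0.036 ]
210 ((431.5, 214.5), 44.794071197509766) [ 0.5779 -0.22    0.036 ]
```

View pics/c3.png

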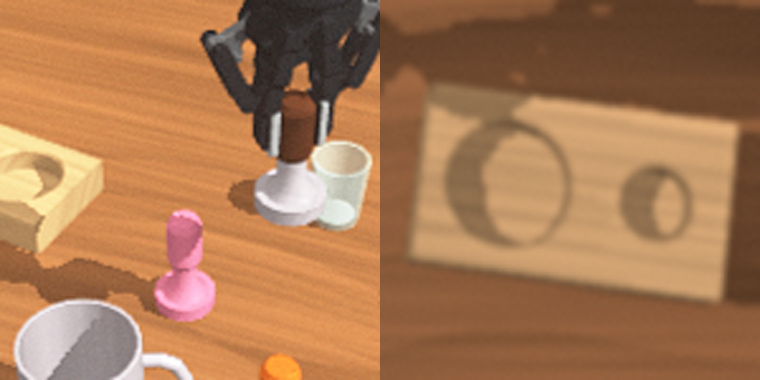

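The tamper hangs upright. The well's rim is centred at about (413.7, 213.4) in the top view, which puts the well at about (0.5815, -0.179). Carrying it over.

Request:
play_rows:
  steps:
    - [[-0.0073,0.004,0,0],[-0.017,0.0094,0,0],[-0.0243,0.01336,0,0],[-0.0243,0.01336,0,0],[-0.0243,0.01336,0,0]]

```text
time: 5.4
ee_pos: [0.6401, 0.0039, 0.2105]
tcp_rot: [-179.9, 0.1, 43.3]
wrist_force: [-0.1, 0.1, -4.0]
opening: 0.0289
grasp_force: 49.9
```

Request:
play_rows:
  steps:
    - [[-0.0243,0.01336,0,0],[-0.0243,0.01336,0,0],[-0.0243,0.01336,0,0],[-0.0243,0.01336,0,0],[-0.0243,0.01336,0,0]]

```text
time: 5.82
ee_pos: [0.5971, -0.1282, 0.2108]
tcp_rot: [-179.9, 0.1, 43.2]
wrist_force: [0.1, -0.3, -4.0]
opening: 0.029
grasp_force: 49.9
```

Request:
play_rows:
  steps:
    - [[-0.0243,0.01336,0,0],[-0.017,0.0094,0,0],[-0.0073,0.004,0,0],[0,0,0,0],[0,0,0,0]]

```text
time: 6.23
ee_pos: [0.5811, -0.1795, 0.2115]
tcp_rot: [-179.9, 0.0, 43.2]
wrist_force: [0.6, -0.1, -3.5]
opening: 0.0287
grasp_force: 49.9
```

Request:
play_rows:
  steps:
    - [[0,0,0.01,0],[0,0,0.02,0],[0,0,0.02,0],[0,0,0.02,0],[0,0,0.01,0]]

```text
time: 6.65
ee_pos: [0.5808, -0.1778, 0.1286]
tcp_rot: [-179.8, 0.1, 43.3]
wrist_force: [-1.1, -0.2, -4.0]
opening: 0.029
grasp_force: 50.0
```

Request:
play_rows:
  steps:
    - [[0,0,0,0],[0,0,0,0],[0,0,0,0],[0,0,0,0],[0,0,0,0]]

```text
time: 7.07
ee_pos: [0.5821, -0.1795, 0.1335]
tcp_rot: [179.9, -0.1, 43.3]
wrist_force: [-0.8, -0.5, -3.5]
opening: 0.0287
grasp_force: 50.1
```

Run:
```python
from workcell import bot
from h import *
np.set_printoptions(precision=4,suppress=True)
s=bot.camera("scene");o=bot.get_obs()
print(o["ee_pos"],o["tcp_rot"],o["wrist_force"],o["grasp_force"])
def proj(c,p):
    f=200/np.tan(np.radians(c["vfov"]/2)); q=R.from_euler("xyz",c["attitude"],degrees=True).inv().apply(np.array(p)-c["xyz"])
    return q[:2]/q[2]*f+[c["cx"],c["cy"]]
e=o["ee_pos"]; print("predicted base centre px",proj(s,[e[0],e[1],e[2]-.0539]),"well mouth px",proj(s,[.5815,-.179,.036]),"at floor",proj(s,[.5815,-.179,.012]))
cv2.imwrite("pics/c4.png",cv2.resize(s["img"][100:220,180:300],(580,580),interpolation=2))
```

```text
[ 0.582  -0.1795  0.1333] [179.9219  -0.0476  43.2471] [ 0.8885  0.9838 -3.3955] 50.066090987529606
predicted base centre px [245.5628 163.8331] well mouth px [247.8223 178.3215] at floor [248.8607 186.0414]
```

View pics/c4.png

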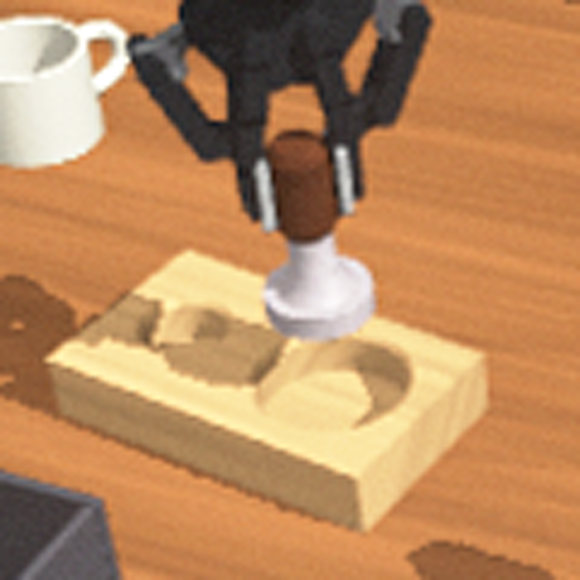

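The base is over the well and upright, with only about a 2 mm correction needed. Lowering gently.

Request:
play_rows:
  steps:
    - [[0.0025,0,0.005,0],[0,0,0.012,0],[0,0,0.012,0],[0,0,0.012,0],[0,0,0.008,0]]

```text
time: 7.53
ee_pos: [0.5824, -0.1774, 0.0805]
tcp_rot: [-179.9, 0.1, 43.2]
wrist_force: [-0.1, -0.1, -3.9]
opening: 0.029
grasp_force: 50.0
```

Request:
play_rows:
  steps:
    - [[0,0,0.004,0],[0,0,0.003,0],[0,0,0.002,0],[0,0,0,0],[0,0,0,0]]

```text
time: 7.95
ee_pos: [0.5836, -0.1777, 0.0747]
tcp_rot: [180.0, -0.0, 43.2]
wrist_force: [0.1, 0.6, -3.4]
opening: 0.0285
grasp_force: 50.0
```

Request:
play_rows:
  steps:
    - [[0,0,0.002,0],[0,0,0.002,0],[0,0,0.002,0],[0,0,0,0],[0,0,0,0]]

```text
time: 8.37
ee_pos: [0.5833, -0.1776, 0.0681]
tcp_rot: [-180.0, 0.0, 43.2]
wrist_force: [0.1, 0.9, -4.5]
opening: 0.0287
grasp_force: 50.1
```

Request:
play_rows:
  steps:
    - [[0,0,0.001,0],[0,0,0.001,0],[0,0,0.001,0],[0,0,0,0],[0,0,0,0]]

```text
time: 8.78
ee_pos: [0.5835, -0.1776, 0.066]
tcp_rot: [180.0, -0.0, 43.3]
wrist_force: [-1.8, 1.4, 3.3]
opening: 0.0288
grasp_force: 50.7
```

Contact at the expected height. Releasing and retreating straight up.

Request:
play_rows:
  steps:
    - [[0,0,0,0],[0,0,0,0],[0,0,0,0],[0,0,0,0],[0,0,0,0]]
  gripper: 0.085
  squeeze: 20

```text
time: 9.2
ee_pos: [0.5834, -0.1777, 0.0652]
tcp_rot: [180.0, 0.0, 43.2]
wrist_force: [-0.0, -0.2, 0.1]
opening: 0.0844
grasp_force: 0.0
```

Request:
play_rows:
  steps:
    - [[0,0,-0.005,0],[0,0,-0.015,0],[0,0,-0.02,0],[0,0,-0.02,0],[0,0,-0.02,0]]

```text
time: 9.62
ee_pos: [0.5833, -0.1777, 0.1465]
tcp_rot: [180.0, -0.0, 43.2]
wrist_force: [-0.8, 0.2, 1.0]
opening: 0.085
grasp_force: 0.0
```

Request:
play_rows:
  steps:
    - [[0,0,-0.02,0],[0,0,-0.02,0],[0,0,-0.01,0],[0,0,0,0],[0,0,0,0]]

```text
time: 10.03
ee_pos: [0.5836, -0.1778, 0.1952]
tcp_rot: [180.0, -0.0, 43.2]
wrist_force: [-0.2, -0.1, -0.2]
opening: 0.0853
grasp_force: 0.0
```

Run:
```python
from workcell import bot
from h import *
s=bot.camera("scene");o=bot.get_obs()
print(o["ee_pos"],o["wrist_force"],o["opening"],o["grasp_force"])
cv2.imwrite("pics/c5.png",cv2.resize(s["img"][100:220,180:300],(580,580),interpolation=2))
```

```text
[ 0.58323508 -0.17762314  0.19420532] [-0.07216339  0.47046195 -0.47795912] 0.08540326996927386 0.0
```

View pics/c5.png

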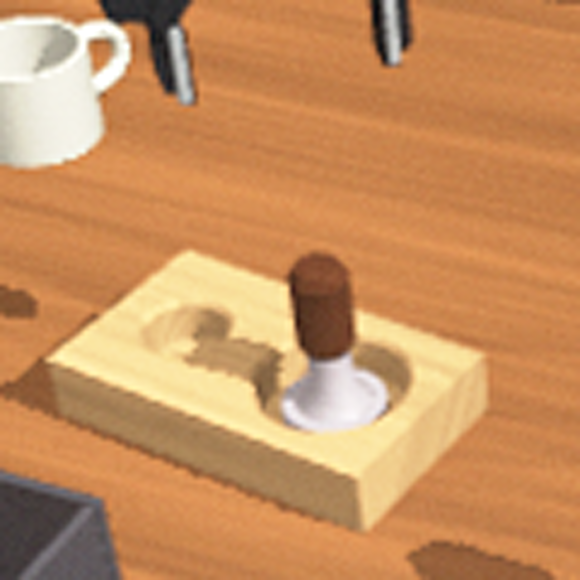

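The tamper stands upright, centred in the wide well (crop about (335,400)), and the gripper is clear above it.

```bash
python3 -c "
from workcell import bot
print(bot.job_done())"
```

```text
the job is handed in; nothing more can be done
None
```

The tamper stands upright on the floor of the stand's wide well, set down gently and released; the leveller was not touched, and the job was handed in at about 10 s.

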